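# Roll the slats of a slatted panel home

## Robot

A 7-joint arm with a two-finger parallel gripper is mounted at the origin on the work surface. World frame = base frame: x ahead of the robot, y to its left, z up, the work surface at z = 0. Lengths are in mm, angles in rad, forces in N, time in s.
With the tool pointing down it reaches from about 400 to 875 mm from the base axis. Payload 4.4 kg.
Tool frame: the origin (TCP) lies midway between the tips of the shut fingers; the grasp point (between the pads) lies 19 mm behind it; z points along the fingers, y is the line along which they close (so a half turn about z gives the same grasp; the last joint's range is limited). The gripper opens to 85 mm and grips with 20 to 120 N. Pads are 22 mm wide; open, the fingers measure 114 mm over their backs; the gripper's body (76 mm by 85 mm) begins 54 mm behind the grasp point. The pads swing forward as they close: fully open they stand 13 mm farther back than shut.
Start: joints at [1.185, 0.628, 0.038, 1.517, -0.027, 0.996, -0.02], TCP at [204.374, -617.049, 193.913] pointing down, gripper open.
Joint ranges: [-3.06, 3.06], [-0.37, 2.12], [-1.25, 1.32], [0.18, 2.47], [-1.1, 4.24], [0.23, 1.98], [-2.94, 2.94]. Speed limits (rad/s): [2.57, 2.57, 3.14, 3.14, 3.14, 3.14, 3.14].

## Interface

Orientations are given as [roll, pitch, yaw] about the fixed x, y, z axes, in that order (R = Rz(yaw) Ry(pitch) Rx(roll)).
In Python, from cell import telemetry, eyes, ctrl, finder gives the robot as it stands.
- The arm moves only by the tool move_arm, never from a script. Its argument "steps" is a list of rows, each a list of 7 numbers: the turn, a rotation vector about the world's x, y, z in degrees, then the shift along the world's x, y, z in m, then the finger opening in m, from 0 to 0.0854. A call has 1 to 5 rows; each row shifts and turns the commanded pose from where the row before left it; what a row does not reach is not made up. A row lasts 1/10 s, in which the tool goes at most 50 mm and 8.59 degrees, less where a joint would pass 70% of its speed; a pose out of reach is approached as far as the arm can. A call with a gripper value outside its range is refused whole. The fingers move at their own pace and stop on an object; the grip force is fixed at half the most. Time passes only in rows, so rows that do not move let the fingers close. It gives the time, the measured TCP pose, the force, the opening and the grip force at its end, in the units of the state.
- telemetry.read_state(): the state, without advancing time (a new reading comes with each control period).
- eyes.get_image(name): name is "scene" or "top" or "wrist"; returns (picture, depth): 384x512x3 uint8, blue, green, red; 384x512 float32, mm along the optical axis (not along the pixel's ray), 0 where there is no reading.
- eyes.calibration(name): a dict with "fx", "fy", "cx", "cy" (pixels), "distortion" ([k1, k2, p1, p2, k3] as OpenCV has them; the pictures are not rectified), "position" and "attitude" of the camera in the world. Camera axes: x right, y down, z forward; pixel columns grow to the right and rows downward; lengths in mm; the calibration is good to about 2 mm. A picture is of the moment at which its call begins: read the wrist's pose just before it. calibration takes no time and is no camera call; for the wrist camera it gives the pose at the moment of the call.
- ctrl.finish_job(): hands the job in; it is judged then, once.
Trained networks look in the newest picture that a camera, given by its name, has taken for a name from the list of things; names that differ only in an ending like _2 or _b are one class to them, and where a whole thing is asked for, a point or a joint stands for the part that bears it (a point fixed in the world has none). Each returns a list of dicts, best first, with "confidence" (0 to 1); they miss things now and then, are a little off and sometimes report something else, mostly with a low value. They report only what shows in the picture. A call takes as long as a camera call. They do not tell look-alikes from the thing itself.
- finder.boxes_of(camera, name): "location" ([x, y, z] in mm, in the coordinates of the camera as it stood for that picture, good to about 4 mm: the middle of the surface that is visible of it).
- finder.cut_out(camera, name): "mask" (384x512 bool, what is visible of it).
- finder.pinpoint(camera, name): "location" ([x, y, z] in mm, in the coordinates of the camera as it stood for that picture, good to about 4 mm: a listed point, or the origin of a listed thing).
The state is a dict: "clock": time; "qpos": joint angles; "qd": joint speeds; "tau": joint torques, N m; "eef_pos": TCP position; "tool_rot": TCP orientation; "force": force on the tool from outside, world axes, zero at the start; "torque": the same for the moment, N m; "width": finger opening in mm; "gripper_force": force on a finger pad.
Only numpy, scipy, OpenCV 4.12 (cv2) and the standard library are available. Lean on these libraries where they do the work, as an engineer would, in place of code of your own. Each camera call takes 0.05 s, during which the arm holds its last target. There are 200 camera calls.

## Task

Take the hand roller from its stand and roll its drum along the slatted panel from one end to the other, pushing down with a firm, steady 15 N or so (never above 25 N), so that every slat goes fully home on the backing board. Then set the roller back in its stand without dropping it. Press with the drum alone and leave the other things on the bench where they are.

Things in the scene. Friction and masses are not known exactly. Their poses are not given: they have to be found in the camera images.
- panel_mid (a point): slatted panel fixed in a jig: eight dark slats side by side on a white backing board. Point of the jig over the panel's centre, 32 mm above the bench, where the home slat tops lie with a 14 mm board; boards come 9 to 19 mm thick and slightly tapered, so the real level is up to 5 mm higher or lower here and slopes by up to 2.5 mm end to end. x along the panel (roll this way), y along the slats
- panel_end (a point): the panel's +x end, same level and axes as panel_mid: outer edge of the last slat, 111 mm from panel_mid (the slats cover -111 to +111 mm). Each slat is 26 mm (x) x 90 mm (y) x 6 mm, 28 mm from one to the next; until pressed home its top stands up to 2.5 mm above the home level
- panel_fence (a point): the jig's wooden fence along the panel's +y side, 290 x 18 mm: centre of its top, 60 mm from the panel's centre line and 4 mm above panel_mid; same axes. All else of the jig is at most 20 mm high; its base board is 290 (x) x 140 mm
- roller_grip (a point): the hand roller (loose, 0.35 to 0.45 kg, at first upright in its stand): centre of its red cross grip, a bar 28 mm thick (x), 150 mm long (y) and 30 mm tall (z up). It rolls along its x. Below hangs a steel yoke, 22 mm thick in x, 88 mm wide in y, with its bridge 21 mm below this point; the bottom of the drum is 75 mm below this point
- drum_axle (a point): centre of the roller's black rubber drum, 40 mm diameter, 76 mm wide, turning freely on an axle along y, 55 mm straight below the grip's centre
- drum (a joint): angle the drum has turned on its axle relative to the yoke (rad), 0 at the start; rolling 20 mm turns it by 1 rad, one way or the other by the direction of rolling
- stand_rest (a point): the roller stand, fixed: where the centre of the grip is when the roller lies in it, 97 mm above the bench; y along the grip, z up. Two blue uprights 16 mm thick, 62 mm either side along y, carry the grip's ends in notches 40 mm wide (x) with 14 mm high sides and a level floor 82 mm above the bench; the drum hangs between them, 10 mm above the stand's base
- slat0 (a joint): slat 1 of 8 counted from the panel's -x end (its centre -98 mm along the panel's x axis): how far it has gone down, 0 (stands 2.5 mm proud) to 0.0025 m (fully home). Its tongue is a press fit: it slides down only under more than about 8 N (with a little drag, so not in an instant), and stays where it is left
- slat1 (a joint): slat 2 of 8 counted from the panel's -x end (its centre -70 mm along the panel's x axis): how far it has gone down, 0 (stands 2.5 mm proud) to 0.0025 m (fully home). Its tongue is a press fit: it slides down only under more than about 8 N (with a little drag, so not in an instant), and stays where it is left
- slat2 (a joint): slat 3 of 8 counted from the panel's -x end (its centre -42 mm along the panel's x axis): how far it has gone down, 0 (stands 2.5 mm proud) to 0.0025 m (fully home). Its tongue is a press fit: it slides down only under more than about 8 N (with a little drag, so not in an instant), and stays where it is left
- slat3 (a joint): slat 4 of 8 counted from the panel's -x end (its centre -14 mm along the panel's x axis): how far it has gone down, 0 (stands 2.5 mm proud) to 0.0025 m (fully home). Its tongue is a press fit: it slides down only under more than about 8 N (with a little drag, so not in an instant), and stays where it is left
- slat4 (a joint): slat 5 of 8 counted from the panel's -x end (its centre +14 mm along the panel's x axis): how far it has gone down, 0 (stands 2.5 mm proud) to 0.0025 m (fully home). Its tongue is a press fit: it slides down only under more than about 8 N (with a little drag, so not in an instant), and stays where it is left
- slat5 (a joint): slat 6 of 8 counted from the panel's -x end (its centre +42 mm along the panel's x axis): how far it has gone down, 0 (stands 2.5 mm proud) to 0.0025 m (fully home). Its tongue is a press fit: it slides down only under more than about 8 N (with a little drag, so not in an instant), and stays where it is left
- slat6 (a joint): slat 7 of 8 counted from the panel's -x end (its centre +70 mm along the panel's x axis): how far it has gone down, 0 (stands 2.5 mm proud) to 0.0025 m (fully home). Its tongue is a press fit: it slides down only under more than about 8 N (with a little drag, so not in an instant), and stays where it is left
- slat7 (a joint): slat 8 of 8 counted from the panel's -x end (its centre +98 mm along the panel's x axis): how far it has gone down, 0 (stands 2.5 mm proud) to 0.0025 m (fully home). Its tongue is a press fit: it slides down only under more than about 8 N (with a little drag, so not in an instant), and stays where it is left
- pine_block: bystander: light wood block, 105 x 55 x 38 mm, near the stand; origin at the centre of its underside
- glue_bottle: bystander: white bottle with orange cap, 54 mm diameter, 135 mm tall; origin at the centre of its underside
- red_pencil: bystander: red pencil, 170 mm long, 7.5 mm thick; origin at its underside
- yellow_pencil: bystander: yellow pencil, 170 mm long, 7.5 mm thick; origin at its underside
- solder_spool: bystander: aluminium-coloured wire spool, 54 mm diameter, 38 mm tall; origin at the centre of its underside
- spare_slats: bystander: little stack of three spare slats, 30 x 97 x 18 mm, beside the panel; origin at the centre of its underside
- screwdriver: bystander: screwdriver with green handle; origin at its underside
Mind the look-alikes: they are no part of the job. What is meant by the part that bears roller_grip is not orange, and is the larger of those in its own colour.

How it is judged (in metres and radians):
On the way, in this order (a step that is already met when the one before it is completed fails the run):
1. the roller, held, has been rolled under load over most of the panel's length (drum turned at least 7 rad, drum pressing on the slats) ((value of joint drum above 7 rad or value of joint drum below -7 rad) and contact force between drum and panel above 4 N and contact force between the fingers and roller above 1 N).
2. all eight slats are home (each down at least 1.8 of its 2.5 mm) (value of joint each of slat0, slat1, slat2, slat3, slat4, slat5, slat6, slat7 above 0.0018 m), for 0.1 s.
At the end, for the whole second after the job is handed in: All eight slats are home (each down at least 1.8 mm of its 2.5 mm), and the roller hangs at rest in its stand, released and upright (within 0.1 rad), both grip ends in the notches, the centre of its grip within 12 mm of the rest point (all of step 2 and distance between roller_grip and stand_rest below 0.012 m and angle between roller_grip's own z axis and vertical below 0.1 rad and contact force between roller and stand above 1.5 N and linear speed of roller below 0.02 m/s); the robot touches nothing.
It fails at once if the roller presses on the panel with more than 25 N (contact force between roller and panel above 25 N).
It fails at once if the fingers or the arm touch the panel (contact force between any of the fingers, the arm and panel above 0.5 N).
It fails at once if the panel is loaded by anything but the drum (yoke or grip pushed on it) (contact force between any of roller_c0, roller_c1, roller_c2, roller_c3 and panel above 0.5 N).
It fails at once if the roller is dropped (falls free of the fingers at more than 0.4 m/s) (contact force between the fingers and roller below 0.5 N and linear speed of roller above 0.4 m/s).
It fails at once if a bystander is moved by more than 20 mm (distance of any of pine_block, glue_bottle, red_pencil, yellow_pencil, solder_spool, spare_slats, screwdriver from where it was at the start of the episode above 0.02 m).
It also fails if it takes over 70 s, if anything falls off the work surface, if the arm or the gripper's body presses on something with over 40 N, if the wrist force passes 120 N, or if a joint passes its speed limit or range.

## Working session

There is one attempt and no reset: what is moved stays moved. The work goes in short steps, Python scripts to look and compute and a tool call to move; the robot and the scene stay as the last step left them, time stands still between calls to the robot, and variables do not carry over. Pictures are saved under pics/ and viewed, at most 10 in all, crops included, and the job is handed in when it is done.

Besides the shell and the picture viewer there is one more tool, called after "Call:" as name(argument=value, ...), one argument or row to a line, values as JSON. move_arm: Moves the arm, as the interface text tells. Its arguments: {"type":"object","properties":{"steps":{"type":"array"}},"required":["steps"]}

```bash
ls; mkdir -p pics; cat > h.py <<'E'
import numpy as np, cv2
from scipy.spatial.transform import Rotation as R
from cell import telemetry, eyes, ctrl, finder
def rot(a):
    a=np.array(a,float)
    if a.shape==(3,3): return a
    if a.size==4: return R.from_quat(a).as_matrix()
    return R.from_euler('xyz',a).as_matrix()
def w(cal,p): return rot(cal['attitude'])@np.array(p)+np.array(cal['position'])
E
python3 - <<'E'
from h import *
s=telemetry.read_state(); print({k:np.round(v,3).tolist() for k,v in s.items()})
for c in ['scene','top']:
    im,d=eyes.get_image(c); cal=eyes.calibration(c); print(c,cal)
    cv2.imwrite(f'pics/{c}0.png',im)
    for n in ['panel_mid','panel_end','panel_fence','roller_grip','drum_axle','stand_rest','pine_block','glue_bottle','spare_slats','solder_spool']:
        for r in finder.pinpoint(c,n)[:3]: print(c,n,round(r['confidence'],2),w(cal,r['location']).round(1))
E
```

```text
pics
{'clock': 0.0, 'qpos': [1.185, 0.629, 0.038, 1.518, -0.027, 0.996, -0.02], 'qd': [-0.0, -0.001, 0.0, -0.001, 0.0, 0.001, 0.001], 'tau': [0.001, -56.34, 1.227, -19.345, 0.011, 0.01, -0.0], 'eef_pos': [204.18, -616.361, 192.977], 'tool_rot': [-3.14, 0.0, 0.32], 'force': [0.681, 0.002, 0.342], 'torque': [-0.033, -0.003, -0.02], 'gripper_force': 0.0, 'width': 84.802}
scene {'fx': 422.08305447641305, 'fy': 422.08305447641305, 'cx': 258.0389705273384, 'cy': 187.82687600130322, 'distortion': array([-0.13945982,  0.        ,  0.        ,  0.        ,  0.        ]), 'position': array([1010.51582085,  889.53977246,  650.03202122]), 'attitude': array([-2.13432877,  0.0204072 ,  2.62708398])}
scene panel_mid 0.82 [ 531.7 -201.8   29.6]
scene panel_end 0.87 [535.6 -91.9  30.8]
scene panel_fence 0.71 [ 470.6 -206.8   35. ]
scene roller_grip 0.86 [582.5 174.6  97.6]
scene roller_grip 0.71 [543.8 316.6  58.2]
scene roller_grip 0.7 [574.1 490.2  73.5]
scene drum_axle 0.7 [540.5 316.7   9.7]
scene drum_axle 0.58 [576.5 492.7  19.1]
scene pine_block 0.8 [4.185e+02 1.674e+02 3.000e-01]
scene pine_b
[... 540 characters left out ...]
anel_end 0.69 [534.8 -87.8  26.9]
top panel_fence 0.77 [ 473.8 -199.4   36.1]
top roller_grip 0.91 [582.3 177.  100.1]
top roller_grip 0.83 [573.6 499.8  74.4]
top roller_grip 0.8 [541.8 324.7  58.6]
top drum_axle 0.97 [539.2 321.1  17.2]
top drum_axle 0.78 [573.6 496.2  19.5]
top drum_axle 0.56 [586.1 175.9  42.5]
top stand_rest 0.71 [426.1 169.2   5.6]
top stand_rest 0.55 [580.8 174.7  95.1]
top pine_block 0.57 [429.3 171.3   5.5]
top pine_block 0.21 [583.2 177.6 100.3]
top glue_bottle 0.63 [ 7.665e+02  2.095e+02 -7.000e-01]
top glue_bottle 0.51 [428.1 171.1   7. ]
top spare_slats 0.95 [ 413.7 -240.7    2.4]
top spare_slats 0.71 [586.2 177.2  99.6]
top solder_spool 0.72 [769.7 100.3  -4.5]
```

View pics/top0.png

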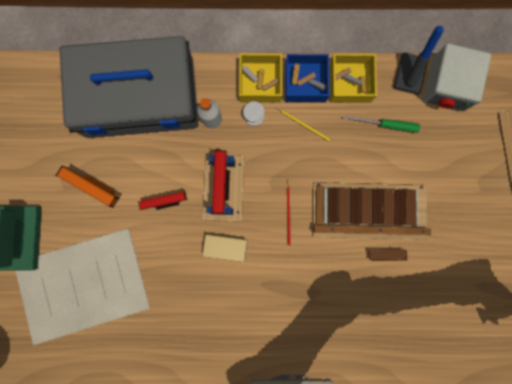

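View pics/scene0.png

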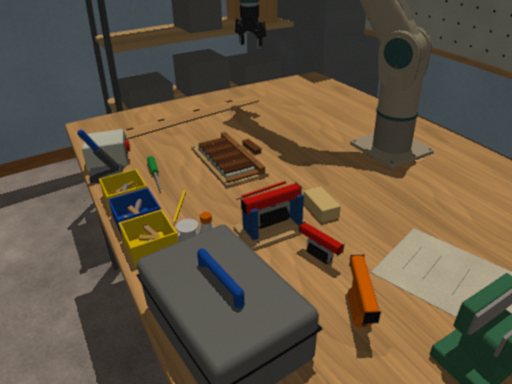

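The top view shows the stand with the larger red roller at about (219,183). The small red look-alike is at (162,200) and the orange one at (88,185). The panel is at (370,208), with its fence on the robot side, so panel +x runs roughly along world +y.

```bash
cat >> h.py <<'E'
def cloud(im,d,cal):
    K=np.array([[cal['fx'],0,cal['cx']],[0,cal['fy'],cal['cy']],[0,0,1]])
    v,u=np.mgrid[:384,:512]
    n=cv2.undistortPoints(np.stack([u,v],-1).reshape(-1,1,2).astype(float),K,np.array(cal['distortion'])).reshape(384,512,2)
    P=np.dstack([n*d[...,None],d])
    return P@rot(cal['attitude']).T+np.array(cal['position'])
def line(P):
    c=np.median(P,0); vx,vy,x0,y0=cv2.fitLine(P[:,:2].astype(np.float32),cv2.DIST_HUBER,0,.01,.01).ravel()
    return c,np.degrees(np.arctan2(vy,vx))
def rect(P): return [np.round(v,1) for v in cv2.minAreaRect(P[:,:2].astype(np.float32))]
E
cat > m.py <<'E'
from h import *
import sys
c=sys.argv[1]
cal=eyes.calibration(c); im,d=eyes.get_image(c); P=cloud(im,d,cal)
b,g,r=[im[...,i].astype(int) for i in range(3)]; ok=d>0
if len(sys.argv)>2: cv2.imwrite(sys.argv[2],im)
X,Y,Z=P[...,0],P[...,1],P[...,2]
red=ok&(r>110)&(g<70)&(b<70)&(abs(X-582)<100)&(abs(Y-176)<40)&(Z>90)
if red.sum()>50:
    Q=P[red]; print('grip',red.sum(),line(Q),rect(Q),np.percentile(Q[:,2],[10,50,90]))
blue=ok&(b>r+40)&(abs(X-582)<110)&(abs(Y-176)<60)&(Z>70)
if blue.sum()>20: Q=P[blue]; print('uprights',blue.sum(),rect(Q),np.median(Q[:,2]),'x<',np.mean(Q[Q[:,0]<582],0),'x>',np.mean(Q[Q[:,0]>582],0))
box=ok&(abs(X-533)<90)&(abs(Y+202)<160)
sl=box&(r<130)&(Z>20)&(Z<50)&(abs(X-533)<50)&(abs(Y+202)<120)
if sl.sum()>50: Q=P[sl]; print('slats',sl.sum(),rect(Q),line(Q),Q[:,2].min(),Q[:,2].max())
fe=box&(Z>30)&(abs(X-473)<14)
if fe.sum()>50: Q=P[fe]; print('fence',rect(Q),line(Q))
E
python3 m.py top
```

```text
grip 689 (array([583.45721337, 177.38395158, 111.64752336]), np.float32(-1.7338511)) [array([584.4, 177.9]), array([ 27.2, 146.9]), np.float64(88.0)] [109.27852105 111.64752336 113.96488155]
uprights 98 [array([578.7, 175.2]), array([ 56.9, 136.2]), np.float64(87.8)] 94.64697402024797 x< [516.81355931 171.69120767  92.61574963] x> [639.01431093 168.10154921  89.84797547]
slats 3190 [array([ 530.3, -200. ]), array([230.9,  94.2]), np.float64(90.0)] (array([ 531.53901532, -199.28756503,   32.78717857]), np.float32(88.675934)) 20.96627095666713 39.326777120116276
fence [array([ 473.9, -198.7]), array([ 24.9, 288.7]), np.float64(0.3)] (array([ 471.95384649, -202.4375141 ,   35.80967188]), np.float32(89.07379))
```

Call:
move_arm(
  steps=[
    [0,0,0,0.04,0.04,0.02,0.085],
    [0,0,0,0.04,0.045,0.02,0.085],
    [0,0,0,0.04,0.045,0.02,0.085],
    [0,0,0,0.04,0.045,0.02,0.085],
    [0,0,0,0.04,0.045,0.02,0.085],
  ],
)

```text
clock: 1.65
eef_pos: [364.9, -440.3, 274.4]
tool_rot: [3.141, -0.0, 0.32]
force: [0.4, -0.2, 0.3]
width: 84.9
gripper_force: 0.0
```

Call:
move_arm(
  steps=[
    [0,0,-4,0.025,0.042,0.0,0.085],
    [0,0,-4,0.025,0.042,0.0,0.085],
    [0,0,-4,0.025,0.042,0.0,0.085],
    [0,0,-4,0.025,0.042,0.0,0.085],
    [0,0,-4,0.025,0.042,0.0,0.085],
  ],
)

```text
clock: 2.15
eef_pos: [489.6, -230.1, 273.9]
tool_rot: [3.141, -0.001, -0.032]
force: [0.2, -0.5, 0.4]
width: 84.9
gripper_force: 0.0
```

```bash
python3 m.py wrist pics/w1.png
```

```text
slats 12175 [array([ 531.2, -200.5]), array([238.1,  91.1]), np.float64(88.9)] (array([ 533.22828785, -198.54143481,   33.40163124]), np.float32(89.0397)) 20.388494300890557 37.52935933021331
fence [array([ 475.3, -201.1]), array([289.5,  26.9]), np.float64(89.0)] (array([ 480.51199976, -251.8524732 ,  341.98977146]), np.float32(-89.516846))
```

View pics/w1.png

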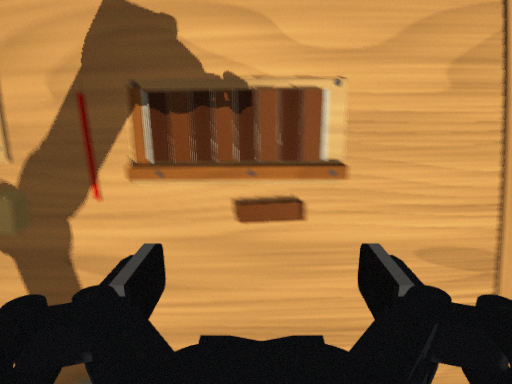

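The wrist view shows the whole panel, with slats at about columns 152–323 and rows 90–163 and the fence along rows 163–178. Next I'll move above the stand.

Call:
move_arm(
  steps=[
    [0,0,0,0.01,0.045,0,0.085],
    [0,0,0,0.01,0.045,0,0.085],
    [0,0,0,0.01,0.045,0,0.085],
    [0,0,0,0.0,0.045,0,0.085],
    [0,0,0,0,0.045,0,0.085],
  ],
)

```text
clock: 2.7
eef_pos: [518.8, -5.2, 273.7]
tool_rot: [3.142, -0.001, -0.029]
force: [0.5, -0.2, 0.2]
width: 85.0
gripper_force: 0.0
```

Call:
move_arm(
  steps=[
    [0,0,0,0.0,0.045,0,0.085],
    [0,0,0,0.0,0.045,0,0.085],
    [0,0,0,0,0.045,0,0.085],
    [0,0,0,0,0.045,0,0.085],
    [0,0,0,0,0,0,0.085],
  ],
)

```text
clock: 3.2
eef_pos: [517.6, 181.7, 273.6]
tool_rot: [-3.136, 0.0, -0.018]
force: [-0.2, 0.7, -0.8]
width: 85.2
gripper_force: 0.0
```

```bash
python3 m.py wrist pics/w2.png; python3 -c "
from h import *
s=telemetry.read_state();print(s['eef_pos'],s['tool_rot'])
cal=eyes.calibration('wrist');print(cal['position'])
for n in ['roller_grip','stand_rest']:
  for r in finder.pinpoint('wrist',n)[:3]: print(n,round(r['confidence'],2),w(cal,r['location']).round(1))"
```

```text
grip 3205 (array([595.85374075, 173.99656354, 111.94386722]), np.float32(-0.8297061)) [array([583.3, 175.7]), array([ 27.5, 146.8]), np.float64(88.6)] [110.08881747 111.94386722 113.06214229]
uprights 692 [array([579.4, 174. ]), array([ 55.7, 138.8]), np.float64(88.4)] 95.61101976775444 x< [517.80021292 173.3515032   91.78832171] x> [640.04598097 169.85764924  91.45318792]
slats 3216 [array([ 533. , -119.8]), array([74.1, 90.2]), np.float64(89.9)] (array([ 531.72789682, -116.06216038,   32.99747937]), np.float32(18.476759)) 20.01809856740408 35.83149272282543
fence [array([ 473.9, -106.7]), array([103.2,  16.9]), np.float64(88.9)] (array([ 474.34782323, -103.65175325,   36.48404975]), np.float32(89.153984))
[518.09551603 177.09865352 273.48247157] [-3.13990981e+00  3.20043520e-04 -2.20563016e-02]
[583.90602325 175.18769621 453.80865185]
roller_grip 0.66 [582.4 167.6  94.6]
roller_grip 0.66 [542.7 314.7  60. ]
```

View pics/w2.png

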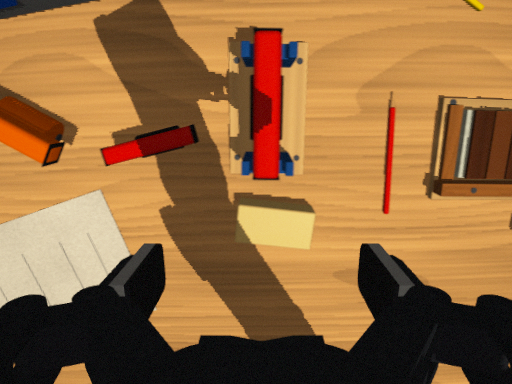

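The wrist view shows the grip bar from (266,30) to (266,180) in the notches, with the block at (275,225) clear of the fingers. Next I'll descend.

Call:
move_arm(
  steps=[
    [0,0,0,0.033,-0.001,-0.02,0.085],
    [0,0,0,0.032,-0.0005,-0.035,0.085],
    [0,0,0,0,0,-0.045,0.085],
    [0,0,0,0,0,-0.045,0.085],
    [0,0,0,0,0,0,0.085],
  ],
)

```text
clock: 3.85
eef_pos: [579.2, 167.3, 122.9]
tool_rot: [3.136, 0.012, -0.032]
force: [-1.1, -0.6, 0.7]
width: 85.2
gripper_force: 0.0
```

Call:
move_arm(
  steps=[
    [0,0,0,0,0,-0.025,0.085],
    [0,0,0,0,0,-0.015,0.085],
    [0,0,0,0,0,-0.01,0.085],
    [0,0,0,0,0,0,0.085],
    [0,0,0,0,0,0,0.085],
  ],
)

```text
clock: 4.35
eef_pos: [584.9, 171.4, 80.2]
tool_rot: [-3.141, -0.002, -0.03]
force: [-0.8, 0.2, 0.2]
width: 85.2
gripper_force: 0.0
```

Call:
move_arm(
  steps=[
    [0,0,0,0,0.003,-0.001,0.085],
    [0,0,0,0,0,0,0.085],
    [0,0,0,0,0,0,0.085],
  ],
)

```text
clock: 4.65
eef_pos: [584.1, 175.1, 78.2]
tool_rot: [-3.141, -0.001, -0.029]
force: [-1.1, 0.5, -0.3]
width: 84.7
gripper_force: 0.0
```

Call:
move_arm(
  steps=[
    [0,0,0,0,0,0,0.06],
    [0,0,0,0,0,0,0.045],
    [0,0,0,0,0,0,0.035],
    [0,0,0,0,0,0,0.025],
    [0,0,0,0,0,0,0.01],
  ],
)

```text
clock: 5.15
eef_pos: [583.8, 174.6, 77.6]
tool_rot: [3.142, 0.0, -0.029]
force: [-0.0, -0.3, -1.1]
width: 11.9
gripper_force: 0.0
```

Call:
move_arm(
  steps=[
    [0,0,0,0,0,0,0.0],
    [0,0,0,0,0,0,0.0],
    [0,0,0,0,0,0,0.0],
  ],
)

```text
clock: 5.45
eef_pos: [583.8, 174.6, 77.6]
tool_rot: [3.142, -0.0, -0.029]
force: [-0.1, 0.1, 0.5]
width: -0.2
gripper_force: 0.0
```

The fingers shut on nothing, so I'll look.

```bash
python3 m.py wrist pics/w3.png;  python3 -c "
from h import *
s=telemetry.read_state();print(s['eef_pos'],s['tool_rot'],s['width'],s['qpos'])
im,d=eyes.get_image('scene');cv2.imwrite('pics/s3.png',cv2.resize(im[120:290,180:390],None,fx=3,fy=3,interpolation=cv2.INTER_CUBIC))"
```

```text
grip 8784 (array([624.50568179, 175.58624784, 111.94477198]), np.float32(-0.83523095)) [array([593.4, 176.3]), array([ 27.8, 126.4]), np.float64(88.5)] [110.09160141 111.94477198 112.9610211 ]
uprights 1744 [array([641.5, 173.3]), array([57.5, 15.4]), np.float64(88.3)] 95.82735911827208 x< [nan nan nan] x> [641.6494101  170.96455452  92.42888796]
[583.7929241  174.6380074   77.60699152] [ 3.14156699e+00  1.46809750e-05 -2.92993398e-02] -0.3292068821650162 [-0.31044281  0.71196149 -0.04246218  1.73813078  0.04348344  0.69243407
 -1.97617227]
  return _methods._mean(a, axis=axis, dtype=dtype,
  ret = um.true_divide(
```

View pics/s3.png

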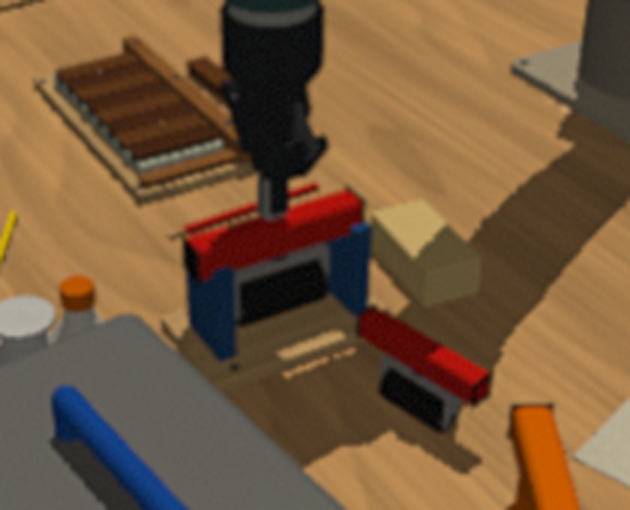

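View pics/w3.png

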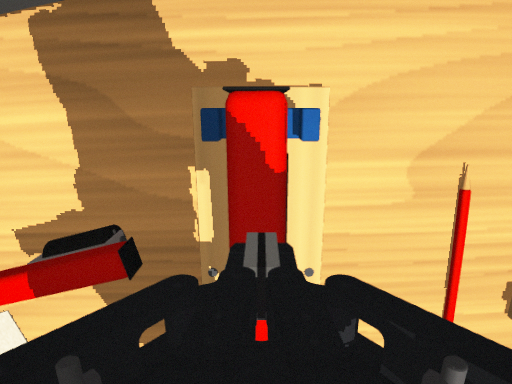

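```bash
python3 -c "
from h import *
cal=eyes.calibration('wrist'); im,d=eyes.get_image('wrist'); P=cloud(im,d,cal)
for p in [(228,262),(236,252),(236,270),(245,252),(245,270),(260,250),(260,272),(330,262),(220,262),(180,260)]: print(p,d[p],P[p].round(1),im[p])
cal=eyes.calibration('scene'); im,d=eyes.get_image('scene'); P=cloud(im,d,cal)
for v in range(170,200,3): print(v,[ (P[v,u].round().tolist(),im[v,u].tolist()) for u in (268,272)])
from scipy.optimize import brentq
"
```

```text
(228, 262) 154.76242 [594.2 173.7 112.6] [  5  11 142]
(236, 252) 143.19292 [595.1 178.1 124.4] [86 90 94]
(236, 270) 142.78726 [595.  170.2 124.7] [87 92 94]
(245, 252) 134.03798 [595.  177.8 133.9] [87 92 95]
(245, 270) 133.16612 [595.2 170.5 134.7] [79 87 89]
(260, 250) 119.592155 [595.6 178.2 148.7] [84 89 91]
(260, 272) 120.53335 [594.9 170.1 147.8] [87 90 93]
(330, 262) 169.10638 [537.6 175.3 113. ] [  0  12 250]
(220, 262) 154.34059 [598.  173.6 112. ] [ 11  13 146]
(180, 260) 149.21004 [617.3 174.  112.1] [  4  12 147]
170 [([600.0, 189.0, 184.0], [19, 16, 17]), ([591.0, 191.0, 182.0], [16, 14, 14])]
173 [([595.0, 181.0, 170.0], [15, 13, 14]), ([579.0, 170.0, 160.0], [15, 12, 11])]
176 [([598.0, 185.0, 165.0], [15, 15, 12]), ([597.0, 200.0, 173.0], [14, 13, 13])]
179 [([597.0, 183.0, 156.0], [31, 33, 32]), ([597.0, 200.0, 165.0], [16, 13, 14])]
182 [([595.0, 181.0, 146.0], [61, 65, 65]), ([588.0, 187.0, 147.0], [16, 15, 15])]
185 [([595.0, 179.0, 137.0], [60, 63, 64]), ([587.0, 184.0, 138.0], [16, 19, 16])]
188 [([594.0, 178.0, 128.0], [60, 64, 64]), ([588.0, 187.0, 131.0], [16, 16, 16])]
191 [([594.0, 178.0, 120.0], [60, 64, 67]), ([584.0, 179.0, 117.0], [43, 45, 52])]
194 [([594.0, 178.0, 112.0], [13, 13, 81]), ([587.0, 184.0, 112.0], [6, 7, 84])]
197 [([601.0, 189.0, 112.0], [8, 9, 90]), ([590.0, 188.0, 108.0], [4, 7, 88])]
```

Both cameras put the shut fingertips about 116 mm up, just above the bar at 112, while the state reports 77.6. The z reading is therefore about 38 mm low, but x and y agree. I'll open, go down by the camera-measured amount, and check again.

Call:
move_arm(
  steps=[
    [0,0,0,0,0,0.005,0.03],
    [0,0,0,0,0,0,0.06],
    [0,0,0,0,0.001,0,0.085],
    [0,0,0,0,0,0,0.085],
    [0,0,0,0,0,0,0.085],
  ],
)

```text
clock: 6.15
eef_pos: [583.7, 175.7, 82.6]
tool_rot: [3.142, 0.0, -0.029]
force: [-0.4, 0.2, -0.3]
width: 72.0
gripper_force: 0.0
```

Call:
move_arm(
  steps=[
    [0,0,0,0,0,-0.008,0.085],
    [0,0,0,0,0,-0.008,0.085],
    [0,0,0,0,0,-0.008,0.085],
    [0,0,0,0,0,-0.006,0.085],
    [0,0,0,0,0,0,0.085],
  ],
)

```text
clock: 6.65
eef_pos: [582.8, 175.3, 51.2]
tool_rot: [3.141, 0.002, -0.029]
force: [-0.8, -0.6, 0.9]
width: 85.3
gripper_force: 0.0
```

```bash
python3 -c "
from h import *
s=telemetry.read_state();print(s['eef_pos'],s['tool_rot'],s['width'],s['force'])
for c in ['wrist','scene']:
  cal=eyes.calibration(c); im,d=eyes.get_image(c); P=cloud(im,d,cal)
  i=im.astype(int); m=(d>0)&(i.max(2)-i.min(2)<25)&(abs(P[...,0]-584)<13)&(abs(P[...,1]-175)<65)&(P[...,2]>60)&(P[...,2]<140)
  Q=P[m]; print(c,len(Q))
  for lo in range(-65,65,10):
    q=Q[(Q[:,1]-175>lo)&(Q[:,1]-175<lo+10)]
    if len(q)>3: print(lo,len(q),np.percentile(q[:,2],[2,50]).round(1),q[:,:2].mean(0).round())
cv2.imwrite('pics/s4.png',cv2.resize(im[120:290,180:390],None,fx=3,fy=3,interpolation=cv2.INTER_CUBIC))
"
```

```text
[582.80478505 175.3136773   51.17098346] [ 3.14069229e+00  2.36648357e-03 -2.92432656e-02] 85.27785916913545 [-0.77786761 -0.58831122  0.92999164]
wrist 5441
-65 44 [113.3 125. ] [588. 120.]
-55 710 [108.  126.7] [592. 126.]
-45 1935 [103.9 123.7] [585. 132.]
35 1999 [104.  123.4] [588. 218.]
45 693 [108.1 126.5] [594. 224.]
55 60 [113.2 123. ] [592. 231.]
scene 270
-55 28 [107.8 130.1] [586. 129.]
-45 70 [107.1 123. ] [583. 132.]
-5 13 [60.  61.4] [582. 178.]
5 49 [60.2 74.1] [585. 185.]
35 7 [111.8 121.4] [594. 218.]
45 75 [102.7 120.5] [589. 225.]
55 27 [113.3 125.7] [587. 231.]
```

View pics/s4.png

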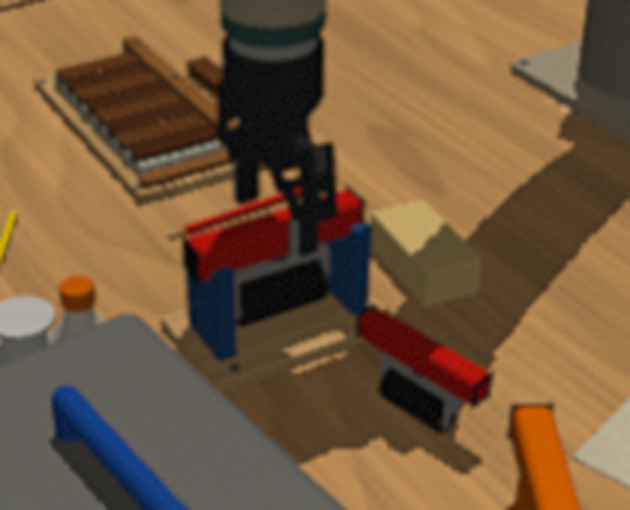

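The fingers now straddle the bar. The open tips are at about z=103, so shut they would be near 90. That confirms a ~39 mm offset and means another 14 mm down.

Call:
move_arm(
  steps=[
    [0,0,0,0,0,-0.005,0.085],
    [0,0,0,0,0,-0.005,0.085],
    [0,0,0,0,0,-0.004,0.06],
    [0,0,0,0,0,0,0.04],
    [0,0,0,0,0,0,0.02],
  ],
)

```text
clock: 7.25
eef_pos: [583.7, 175.6, 38.5]
tool_rot: [3.142, 0.0, -0.029]
force: [0.2, 0.0, 0.3]
width: 43.7
gripper_force: 0.0
```

Call:
move_arm(
  steps=[
    [0,0,0,0,0,0,0.0],
    [0,0,0,0,0,0,0.0],
    [0,0,0,0,0,0,0.0],
  ],
)

```text
clock: 7.55
eef_pos: [584.1, 176.0, 39.0]
tool_rot: [-3.141, -0.001, -0.029]
force: [-0.3, 0.0, 2.2]
width: 27.2
gripper_force: 59.9
```

Gripped at a width of 27.2 mm with 60 N. Next I'll lift and check the load.

Call:
move_arm(
  steps=[
    [0,0,0,0,0,0.01,0],
    [0,0,0,0,0,0.02,0],
    [0,0,0,0,0,0.03,0],
    [0,0,0,0,0,0.03,0],
    [0,0,0,0,0,0,0],
  ],
)

```text
clock: 8.05
eef_pos: [586.7, 176.4, 132.7]
tool_rot: [-3.139, -0.007, -0.03]
force: [1.2, 0.2, -2.9]
width: 27.1
gripper_force: 59.6
```

Call:
move_arm(
  steps=[
    [0,0,0.6,0,-0.02,0,0],
    [0,0,0,-0.006,-0.03,0,0],
    [0,0,0,-0.01,-0.035,0,0],
    [0,0,0,-0.01,-0.04,0,0],
    [0,0,0,-0.01,-0.04,0,0],
  ],
)

```text
clock: 8.55
eef_pos: [546.0, 9.3, 127.3]
tool_rot: [3.141, 0.003, -0.018]
force: [1.2, -0.2, -4.8]
width: 27.4
gripper_force: 59.7
```

Call:
move_arm(
  steps=[
    [0,0,0,-0.01,-0.045,0,0],
    [0,0,0,-0.008,-0.045,0,0],
    [0,0,0,0,-0.045,0,0],
    [0,0,0,0,-0.045,0,0],
    [0,0,0,0,-0.045,0,0],
  ],
)

```text
clock: 9.05
eef_pos: [528.2, -215.9, 127.4]
tool_rot: [-3.141, 0.002, -0.019]
force: [1.7, 0.5, -3.8]
width: 27.5
gripper_force: 59.7
```

Call:
move_arm(
  steps=[
    [0,0,0,0,-0.04,0,0],
    [0,0,0,0,-0.035,0,0],
    [0,0,0,0,-0.017,0,0],
    [0,0,0,0,0,0,0],
    [0,0,0,0,0,0,0],
  ],
)

```text
clock: 9.55
eef_pos: [529.1, -304.7, 127.5]
tool_rot: [-3.139, 0.002, -0.018]
force: [0.1, -0.0, -3.9]
width: 27.4
gripper_force: 59.8
```

```bash
python3 -c "
from h import *
s=telemetry.read_state();print(s['eef_pos'],s['tool_rot'],s['width'],s['force'],s['torque'])
for c in ['wrist','scene']:
  cal=eyes.calibration(c); im,d=eyes.get_image(c); P=cloud(im,d,cal); X,Y,Z=[P[...,i] for i in range(3)]
  i=im.astype(int); y0=s['eef_pos'][1]
  m=(d>0)&(i[...,2]>60)&(i[...,1]<40)&(i[...,0]<40)&(abs(X-530)<90)&(abs(Y-y0)<40)&(Z>100)
  print(c,m.sum(),rect(P[m]),line(P[m]),np.percentile(Z[m],[5,50,95]))
  u=np.array([0.0175,1]); S=(P[...,:2]-[531.5,-201])@u; T=(P[...,:2]-[531.5,-201])@[1,-.0175]
  for k in range(8):
    q=(d>0)&(abs(S-(-98+28*k))<9)&(abs(T)<35)&(Z<50)&(Z>20)
    if q.sum()>20: print(k+1,q.sum(),np.median(Z[q]).round(1))
  for e in [(-116,16),]: pass
  if c=='scene':
    cv2.imwrite('pics/s5.png',cv2.resize(im[90:240,130:330],None,fx=4,fy=4,interpolation=cv2.INTER_CUBIC))
"
```

```text
[ 529.13083028 -304.72384293  127.5217752 ] [-3.13922862e+00  1.86531766e-03 -1.84918901e-02] 27.36752490353283 [ 0.12293735 -0.04085114 -3.8807298 ] [0.10341875 0.00821174 0.02156356]
wrist 19104 [array([ 554.2, -295.5]), array([47.9, 96.4]), np.float64(88.7)] (array([ 562.24498116, -305.59033739,  200.43302639]), np.float32(-1.0480404)) [197.39522035 200.43302639 201.63853508]
2 828 33.9
3 1632 33.9
4 1605 33.4
5 1569 33.2
6 1530 33.3
7 1495 33.0
8 1428 33.0
scene 379 [array([ 529. , -300.7]), array([150.1,  33.1]), np.float64(1.0)] (array([ 544.9298437 , -292.86021164,  191.51744102]), np.float32(-1.1559417)) [175.65901238 191.51744102 201.6488383 ]
1 48 34.2
2 57 34.7
3 52 34.4
4 56 33.9
5 57 33.8
6 58 33.8
7 69 33.0
8 88 32.7
```

The grip is level and aligned with the panel (yaw -1.05°, grip centre = reading + 58 mm), so the drum bottom is at reading − 17. The slat tops slope from about 34.2 to 33.0. I'll descend to just above contact.

Call:
move_arm(
  steps=[
    [0,0,0,0.001,0,-0.02,0],
    [0,0,0,0,0,-0.025,0],
    [0,0,0,0,0,-0.018,0],
    [0,0,0,0,0,-0.006,0],
    [0,0,0,0,0,0,0],
  ],
)

```text
clock: 10.15
eef_pos: [530.7, -304.6, 59.0]
tool_rot: [-3.14, 0.001, -0.017]
force: [-0.5, 0.7, -4.1]
width: 27.4
gripper_force: 59.8
```

Call:
move_arm(
  steps=[
    [0,0,0,0,0,-0.001,0],
    [0,0,0,0,0,-0.001,0],
    [0,0,0,0,0,-0.001,0],
    [0,0,0,0,0,-0.001,0],
  ],
)

```text
clock: 10.55
eef_pos: [531.1, -306.6, 56.1]
tool_rot: [3.141, -0.001, -0.019]
force: [0.2, -0.1, -4.5]
width: 27.2
gripper_force: 59.8
```

Call:
move_arm(
  steps=[
    [0,0,0,0,0,-0.001,0],
    [0,0,0,0,0,-0.001,0],
    [0,0,0,0,0,-0.0005,0],
    [0,0,0,0,0,0,0],
    [0,0,0,0,0,0,0],
  ],
)

```text
clock: 11.05
eef_pos: [530.8, -306.4, 53.1]
tool_rot: [-3.142, 0.0, -0.019]
force: [-0.2, 0.3, -4.3]
width: 27.2
gripper_force: 59.8
```

Call:
move_arm(
  steps=[
    [0,0,0,0,0,-0.0005,0],
    [0,0,0,0,0,-0.0005,0],
    [0,0,0,0,0,0,0],
  ],
)

```text
clock: 11.35
eef_pos: [530.7, -306.3, 52.0]
tool_rot: [-3.142, 0.0, -0.019]
force: [-0.8, 0.5, -3.9]
width: 27.5
gripper_force: 59.8
```

Call:
move_arm(
  steps=[
    [0,0,0,0,0,-0.0005,0],
    [0,0,0,0,0,-0.0005,0],
    [0,0,0,0,0,0,0],
  ],
)

```text
clock: 11.65
eef_pos: [530.7, -306.3, 51.0]
tool_rot: [-3.142, 0.0, -0.019]
force: [-0.4, -0.4, -4.2]
width: 27.3
gripper_force: 59.8
```

Call:
move_arm(
  steps=[
    [0,0,0,0,0,-0.0005,0],
    [0,0,0,0,0,-0.0005,0],
    [0,0,0,0,0,0,0],
  ],
)

```text
clock: 11.95
eef_pos: [530.9, -306.6, 50.6]
tool_rot: [3.141, -0.0, -0.019]
force: [-2.4, -0.3, 0.4]
width: 27.4
gripper_force: 60.5
```

Contact at a reading of about 50.8, with a compliance of roughly 7 N/mm. I'll press slat 1 home gradually.

Call:
move_arm(
  steps=[
    [0,0,0,0,0,-0.0005,0],
    [0,0,0,0,0,-0.0003,0],
    [0,0,0,0,0,0,0],
  ],
)

```text
clock: 12.25
eef_pos: [531.0, -306.7, 49.8]
tool_rot: [3.141, -0.001, -0.019]
force: [-1.5, -0.1, 4.3]
width: 27.4
gripper_force: 60.8
```

Call:
move_arm(
  steps=[
    [0,0,0,0,0,-0.0005,0],
    [0,0,0,0,0,-0.0003,0],
    [0,0,0,0,0,0,0],
  ],
)

```text
clock: 12.55
eef_pos: [531.0, -306.6, 48.6]
tool_rot: [3.141, -0.0, -0.019]
force: [-0.7, -0.2, 3.7]
width: 27.7
gripper_force: 60.8
```

Call:
move_arm(
  steps=[
    [0,0,0,0,0,-0.0004,0],
    [0,0,0,0,0,0,0],
    [0,0,0,0,0,0,0],
  ],
)

```text
clock: 12.85
eef_pos: [531.0, -306.4, 48.1]
tool_rot: [3.142, -0.0, -0.019]
force: [-0.3, -1.0, 4.0]
width: 27.3
gripper_force: 60.8
```

Call:
move_arm(
  steps=[
    [0,0,0,0,0,-0.0004,0],
    [0,0,0,0,0,-0.0003,0],
    [0,0,0,0,0,0,0],
  ],
)

```text
clock: 13.15
eef_pos: [531.0, -306.4, 48.0]
tool_rot: [3.141, -0.0, -0.019]
force: [-1.3, -0.1, 6.3]
width: 27.5
gripper_force: 61.4
```

Call:
move_arm(
  steps=[
    [0,0,0,0,0,-0.0004,0],
    [0,0,0,0,0,0,0],
  ],
)

```text
clock: 13.35
eef_pos: [531.0, -306.5, 47.9]
tool_rot: [3.141, -0.0, -0.019]
force: [-2.4, 0.6, 8.3]
width: 27.3
gripper_force: 61.8
```

Slat 1 is home at a reading of about 48.0, with a net force of 12 N. I'll start rolling toward +y, adjusting height from the force.

Call:
move_arm(
  steps=[
    [0,0,0,0,0.001,-0.0002,0],
    [0,0,0,0,0.0015,0,0],
    [0,0,0,0,0.0015,0,0],
    [0,0,0,0,0.0015,0,0],
  ],
)

```text
clock: 13.75
eef_pos: [531.1, -301.5, 47.9]
tool_rot: [3.14, -0.001, -0.019]
force: [-2.3, -0.5, 10.3]
width: 27.3
gripper_force: 61.9
```

Call:
move_arm(
  steps=[
    [0,0,0,0,0.0015,0,0],
    [0,0,0,0,0.0015,0,0],
    [0,0,0,0,0.0015,0,0],
    [0,0,0,0,0.0015,0,0],
  ],
)

```text
clock: 14.15
eef_pos: [531.2, -295.5, 47.9]
tool_rot: [3.14, -0.001, -0.019]
force: [-2.1, 0.0, 9.7]
width: 27.4
gripper_force: 61.9
```

Call:
move_arm(
  steps=[
    [0,0,0,0,0.0012,0,0],
    [0,0,0,0,0.0012,0,0],
    [0,0,0,0,0.0012,0,0],
  ],
)

```text
clock: 14.45
eef_pos: [531.2, -293.6, 48.0]
tool_rot: [3.138, -0.002, -0.02]
force: [-2.0, -4.7, 8.9]
width: 27.3
gripper_force: 61.6
```

Call:
move_arm(
  steps=[
    [0,0,0,0,0.0012,0,0],
    [0,0,0,0,0.0012,0,0],
    [0,0,0,0,0.0012,0,0],
  ],
)

```text
clock: 14.75
eef_pos: [531.3, -290.2, 47.9]
tool_rot: [3.138, -0.002, -0.02]
force: [-2.2, -2.3, 8.4]
width: 27.6
gripper_force: 61.6
```

Call:
move_arm(
  steps=[
    [0,0,0,0,0.0012,0,0],
    [0,0,0,0,0.0012,0,0],
    [0,0,0,0,0.0012,0,0],
  ],
)

```text
clock: 15.05
eef_pos: [531.4, -285.0, 47.8]
tool_rot: [3.14, -0.002, -0.019]
force: [-2.5, -0.8, 8.7]
width: 27.2
gripper_force: 61.7
```

Call:
move_arm(
  steps=[
    [0,0,0,0,0.002,-0.0002,0],
    [0,0,0,0,0.002,0,0],
    [0,0,0,0,0.002,0,0],
    [0,0,0,0,0.002,0,0],
    [0,0,0,0,0.002,0,0],
  ],
)

```text
clock: 15.55
eef_pos: [531.6, -274.7, 47.8]
tool_rot: [3.14, -0.002, -0.019]
force: [-1.8, -0.5, 10.6]
width: 26.9
gripper_force: 62.0
```

Call:
move_arm(
  steps=[
    [0,0,0,0,0.0015,-0.0001,0],
    [0,0,0,0,0.0015,0,0],
    [0,0,0,0,0.0015,0,0],
    [0,0,0,0,0.0015,0,0],
    [0,0,0,0,0.0015,0,0],
  ],
)

```text
clock: 16.05
eef_pos: [531.8, -267.2, 47.8]
tool_rot: [3.14, -0.002, -0.019]
force: [-0.7, -0.1, 10.8]
width: 27.3
gripper_force: 62.0
```

Call:
move_arm(
  steps=[
    [0,0,0,0,0.0015,-0.0001,0],
    [0,0,0,0,0.0015,0,0],
    [0,0,0,0,0.0015,0,0],
    [0,0,0,0,0.0015,0,0],
    [0,0,0,0,0.0015,0,0],
  ],
)

```text
clock: 16.55
eef_pos: [531.9, -261.9, 47.9]
tool_rot: [3.138, -0.003, -0.02]
force: [-1.3, -4.0, 10.2]
width: 27.7
gripper_force: 61.8
```

Call:
move_arm(
  steps=[
    [0,0,0,0,0.0015,-0.0001,0],
    [0,0,0,0,0.0015,0,0],
    [0,0,0,0,0.0015,0,0],
    [0,0,0,0,0.0015,0,0],
    [0,0,0,0,0.0015,0,0],
  ],
)

```text
clock: 17.05
eef_pos: [532.1, -252.3, 47.8]
tool_rot: [3.14, -0.003, -0.019]
force: [-0.9, -0.0, 11.6]
width: 27.2
gripper_force: 62.1
```

Call:
move_arm(
  steps=[
    [0,0,0,0,0.002,-0.0001,0],
    [0,0,0,0,0.002,0,0],
    [0,0,0,0,0.002,0,0],
    [0,0,0,0,0.002,0,0],
    [0,0,0,0,0.002,0,0],
  ],
)

```text
clock: 17.55
eef_pos: [532.3, -242.3, 47.8]
tool_rot: [3.14, -0.003, -0.019]
force: [-0.8, -0.7, 11.5]
width: 27.1
gripper_force: 62.2
```

Call:
move_arm(
  steps=[
    [0,0,0,0,0.0015,-0.0001,0],
    [0,0,0,0,0.0015,0,0],
    [0,0,0,0,0.0015,0,0],
    [0,0,0,0,0.0015,0,0],
    [0,0,0,0,0.0015,0,0],
  ],
)

```text
clock: 18.05
eef_pos: [532.4, -236.4, 47.8]
tool_rot: [3.138, -0.004, -0.02]
force: [-1.0, -3.8, 11.7]
width: 27.0
gripper_force: 62.0
```

Call:
move_arm(
  steps=[
    [0,0,0,0,0.0015,0,0],
    [0,0,0,0,0.0015,0,0],
    [0,0,0,0,0.0015,0,0],
    [0,0,0,0,0.0015,0,0],
    [0,0,0,0,0.0015,0,0],
  ],
)

```text
clock: 18.55
eef_pos: [532.5, -227.6, 47.7]
tool_rot: [3.14, -0.004, -0.019]
force: [-1.2, 0.0, 13.2]
width: 27.1
gripper_force: 62.1
```

Call:
move_arm(
  steps=[
    [0,0,0,0,0.002,0,0],
    [0,0,0,0,0.002,0,0],
    [0,0,0,0,0.002,0,0],
    [0,0,0,0,0.002,0,0],
    [0,0,0,0,0.002,0,0],
  ],
)

```text
clock: 19.05
eef_pos: [532.7, -217.2, 47.7]
tool_rot: [3.14, -0.004, -0.019]
force: [-0.2, -0.7, 12.3]
width: 27.3
gripper_force: 62.2
```

Call:
move_arm(
  steps=[
    [0,0,0,0,0.0015,0,0],
    [0,0,0,0,0.0015,0,0],
    [0,0,0,0,0.0015,0,0],
    [0,0,0,0,0.0015,0,0],
    [0,0,0,0,0.0015,0,0],
  ],
)

```text
clock: 19.55
eef_pos: [532.8, -209.6, 47.7]
tool_rot: [3.14, -0.004, -0.019]
force: [-0.4, -0.5, 11.3]
width: 27.3
gripper_force: 62.1
```

Call:
move_arm(
  steps=[
    [0,0,0,0,0.0015,0,0],
    [0,0,0,0,0.0015,0,0],
    [0,0,0,0,0.0015,0,0],
    [0,0,0,0,0.0015,0,0],
    [0,0,0,0,0.0015,0,0],
  ],
)

```text
clock: 20.05
eef_pos: [533.0, -203.1, 47.7]
tool_rot: [3.139, -0.005, -0.02]
force: [0.5, -1.4, 10.9]
width: 27.4
gripper_force: 61.9
```

Call:
move_arm(
  steps=[
    [0,0,0,0,0.0015,-0.0001,0],
    [0,0,0,0,0.0015,0,0],
    [0,0,0,0,0.0015,0,0],
    [0,0,0,0,0.0015,0,0],
    [0,0,0,0,0.0015,0,0],
  ],
)

```text
clock: 20.55
eef_pos: [533.1, -194.7, 47.6]
tool_rot: [3.14, -0.005, -0.019]
force: [-0.3, -0.5, 12.4]
width: 27.3
gripper_force: 62.2
```

Call:
move_arm(
  steps=[
    [0,0,0,0,0.002,0,0],
    [0,0,0,0,0.002,0,0],
    [0,0,0,0,0.002,0,0],
    [0,0,0,0,0.002,0,0],
    [0,0,0,0,0.002,0,0],
  ],
)

```text
clock: 21.05
eef_pos: [533.3, -184.5, 47.6]
tool_rot: [3.14, -0.005, -0.019]
force: [0.4, -0.2, 12.6]
width: 27.3
gripper_force: 62.2
```

Call:
move_arm(
  steps=[
    [0,0,0,0,0.0015,0,0],
    [0,0,0,0,0.0015,0,0],
    [0,0,0,0,0.0015,0,0],
    [0,0,0,0,0.0015,0,0],
    [0,0,0,0,0.0015,0,0],
  ],
)

```text
clock: 21.55
eef_pos: [533.4, -179.0, 47.7]
tool_rot: [3.138, -0.006, -0.02]
force: [-0.6, -3.1, 12.0]
width: 27.5
gripper_force: 62.0
```

Call:
move_arm(
  steps=[
    [0,0,0,0,0.0015,0,0],
    [0,0,0,0,0.0015,0,0],
    [0,0,0,0,0.0015,0,0],
    [0,0,0,0,0.0015,0,0],
    [0,0,0,0,0.0015,0,0],
  ],
)

```text
clock: 22.05
eef_pos: [533.5, -169.6, 47.6]
tool_rot: [3.14, -0.005, -0.019]
force: [-0.2, -0.6, 12.0]
width: 27.2
gripper_force: 62.1
```

Call:
move_arm(
  steps=[
    [0,0,0,0,0.002,0,0],
    [0,0,0,0,0.002,0,0],
    [0,0,0,0,0.002,0,0],
    [0,0,0,0,0.002,0,0],
    [0,0,0,0,0.002,0,0],
  ],
)

```text
clock: 22.55
eef_pos: [533.7, -159.5, 47.6]
tool_rot: [3.14, -0.006, -0.019]
force: [1.1, -0.7, 11.9]
width: 27.8
gripper_force: 62.1
```

Call:
move_arm(
  steps=[
    [0,0,0,0,0.0015,0,0],
    [0,0,0,0,0.0015,0,0],
    [0,0,0,0,0.0015,0,0],
    [0,0,0,0,0.0015,0,0],
    [0,0,0,0,0.0015,0,0],
  ],
)

```text
clock: 23.05
eef_pos: [533.8, -152.5, 47.6]
tool_rot: [3.14, -0.006, -0.019]
force: [1.2, -2.9, 11.1]
width: 27.5
gripper_force: 62.0
```

Call:
move_arm(
  steps=[
    [0,0,0,0,0.0015,0,0],
    [0,0,0,0,0.0015,0,0],
    [0,0,0,0,0.0015,0,0],
    [0,0,0,0,0.0015,0,0],
    [0,0,0,0,0.0015,0,0],
  ],
)

```text
clock: 23.55
eef_pos: [533.8, -144.7, 47.5]
tool_rot: [3.14, -0.006, -0.019]
force: [1.1, -1.6, 10.9]
width: 27.2
gripper_force: 61.8
```

Call:
move_arm(
  steps=[
    [0,0,0,0,0.002,-0.0001,0],
    [0,0,0,0,0.002,0,0],
    [0,0,0,0,0.002,0,0],
    [0,0,0,0,0.002,0,0],
    [0,0,0,0,0.002,0,0],
  ],
)

```text
clock: 24.05
eef_pos: [534.0, -134.4, 47.5]
tool_rot: [3.141, -0.006, -0.018]
force: [-0.1, -0.4, 11.6]
width: 27.4
gripper_force: 62.1
```

Call:
move_arm(
  steps=[
    [0,0,0,0,0.0015,0,0],
    [0,0,0,0,0.0015,0,0],
    [0,0,0,0,0.0015,0,0],
    [0,0,0,0,0.0015,0,0],
    [0,0,0,0,0.0015,0,0],
  ],
)

```text
clock: 24.55
eef_pos: [534.1, -126.7, 47.5]
tool_rot: [3.141, -0.006, -0.018]
force: [0.8, -0.6, 11.4]
width: 27.8
gripper_force: 62.0
```

Call:
move_arm(
  steps=[
    [0,0,0,0,0.0015,-0.0001,0],
    [0,0,0,0,0.0015,0,0],
    [0,0,0,0,0.0015,0,0],
    [0,0,0,0,0.0015,0,0],
    [0,0,0,0,0.0015,0,0],
  ],
)

```text
clock: 25.05
eef_pos: [534.3, -120.7, 47.6]
tool_rot: [3.139, -0.007, -0.019]
force: [0.8, -2.6, 12.5]
width: 27.2
gripper_force: 62.0
```

Call:
move_arm(
  steps=[
    [0,0,0,0,0.0015,0,0],
    [0,0,0,0,0.0015,0,0],
    [0,0,0,0,0.0015,0,0],
    [0,0,0,0,0.0015,0,0],
    [0,0,0,0,0.0015,0,0],
  ],
)

```text
clock: 25.55
eef_pos: [534.3, -111.8, 47.5]
tool_rot: [3.141, -0.007, -0.018]
force: [1.5, -0.6, 12.3]
width: 27.1
gripper_force: 62.1
```

Call:
move_arm(
  steps=[
    [0,0,0,0,0.002,0,0],
    [0,0,0,0,0.002,0,0],
    [0,0,0,0,0.002,0,0],
    [0,0,0,0,0.002,0,0],
    [0,0,0,0,0,0,0],
  ],
)

```text
clock: 26.05
eef_pos: [534.5, -103.2, 47.5]
tool_rot: [3.141, -0.007, -0.018]
force: [0.7, 0.6, 12.1]
width: 27.4
gripper_force: 62.1
```

Call:
move_arm(
  steps=[
    [0,0,0,0,0.0015,0,0],
    [0,0,0,0,0.0015,0,0],
    [0,0,0,0,0.0015,0,0],
    [0,0,0,0,0,0,0],
    [0,0,0,0,0,0,0],
  ],
)

```text
clock: 26.55
eef_pos: [534.5, -98.8, 47.5]
tool_rot: [3.141, -0.007, -0.018]
force: [1.3, 0.4, 12.0]
width: 27.0
gripper_force: 62.1
```

Call:
move_arm(
  steps=[
    [0,0,0,0,0,0.004,0],
    [0,0,0,0,0,0.02,0],
    [0,0,0,0,0,0.03,0],
    [0,0,0,0,0,0.03,0],
    [0,0,0,0,0,0,0],
  ],
)

```text
clock: 27.05
eef_pos: [532.9, -99.1, 132.4]
tool_rot: [3.141, -0.006, -0.019]
force: [0.6, -0.7, -4.1]
width: 27.2
gripper_force: 60.3
```

```bash
python3 -c "
from h import *
s=telemetry.read_state();print(s['eef_pos'],s['tool_rot'],s['width'],s['force'])
for c in ['wrist','scene']:
  cal=eyes.calibration(c); im,d=eyes.get_image(c); P=cloud(im,d,cal); X,Y,Z=[P[...,i] for i in range(3)]
  u=np.array([0.0175,1]); S=(P[...,:2]-[531.5,-201])@u; T=(P[...,:2]-[531.5,-201])@[1,-.0175]
  for k in range(8):
    q=(d>0)&(abs(S-(-98+28*k))<9)&(abs(T)<35)&(Z<50)&(Z>20)
    if q.sum()>20: print(c,k+1,q.sum(),np.median(Z[q]).round(1))
  i=im.astype(int); m=(d>0)&(i[...,2]>60)&(i[...,1]<40)&(i[...,0]<40)&(abs(X-530)<90)&(abs(Y-s['eef_pos'][1])<40)&(Z>100)
  print(rect(P[m]),line(P[m]),np.percentile(Z[m],[5,50,95]))
"
```

```text
[532.93875989 -99.14204238 132.38865574] [ 3.14120592 -0.00556608 -0.01881907] 27.19986662416647 [ 0.64567178 -0.69218924 -4.10520062]
wrist 1 1394 31.7
wrist 2 1435 31.6
wrist 3 1486 31.5
wrist 4 1515 31.5
wrist 5 1534 31.5
wrist 6 1560 31.4
wrist 7 457 31.3
[array([557.6, -99.7]), array([29.9, 95.9]), np.float64(89.6)] (array([565.50852227, -99.84949553, 205.56495621]), np.float32(-1.0737723)) [202.52663291 205.56495621 206.76696152]
scene 1 45 31.6
scene 2 52 32.1
scene 3 57 31.9
scene 4 53 31.7
scene 5 62 31.8
scene 6 61 31.4
scene 7 73 31.5
scene 8 79 31.1
[array([531.9, -92.4]), array([ 43.4, 146.1]), np.float64(78.1)] (array([549.51495332, -86.73237055, 194.22373253]), np.float32(-1.2903986)) [179.73676464 194.22373253 202.91992511]
```

The slat tops now lie on one smooth line, about 2–2.5 mm lower than before, and the drum bore a steady ~16 N over each one. Next I'll carry the roller back above the stand.

Call:
move_arm(
  steps=[
    [0,0,-0.6,0,0.03,0,0],
    [0,0,0,0.005,0.045,0,0],
    [0,0,0,0.01,0.045,0,0],
    [0,0,0,0.01,0.045,0,0],
    [0,0,0,0.012,0.045,0,0],
  ],
)

```text
clock: 27.65
eef_pos: [565.7, 112.3, 127.2]
tool_rot: [3.14, 0.005, -0.029]
force: [1.7, -1.0, -4.4]
width: 27.1
gripper_force: 60.3
```

Call:
move_arm(
  steps=[
    [0,0,0,0.01,0.04,0,0],
    [0,0,0,0.002,0.024,0,0],
    [0,0,0,0,0,0,0],
    [0,0,0,0,0,0,0],
    [0,0,0,0,0,0,0],
  ],
)

```text
clock: 28.15
eef_pos: [578.7, 172.7, 128.2]
tool_rot: [3.139, 0.003, -0.031]
force: [-0.1, -0.8, -3.2]
width: 27.4
gripper_force: 60.5
```

```bash
python3 -c "
from h import *
s=telemetry.read_state();print(s['eef_pos'],s['tool_rot'],s['width'],s['force'])
c='wrist'
cal=eyes.calibration(c); im,d=eyes.get_image(c); P=cloud(im,d,cal); X,Y,Z=[P[...,i] for i in range(3)]
i=im.astype(int); b=(d>0)&(i[...,0]>i[...,2]+40)&(abs(X-582)<110)&(abs(Y-176)<50)&(Z>76)&(Z<105)
print('upr',b.sum(),rect(P[b]),np.median(P[b],0))
m=(d>0)&(i[...,2]>60)&(i[...,1]<40)&(i[...,0]<40)&(abs(X-580)<90)&(abs(Y-176)<40)&(Z>150)
print(rect(P[m]),line(P[m]),np.percentile(Z[m],[5,50,95]))
cv2.imwrite('pics/w6.png',im)
"
```

```text
[578.68505538 172.67271104 128.19663703] [ 3.13905801e+00  2.98786538e-03 -3.10466527e-02] 27.36719292162122 [-0.07121862 -0.84287457 -3.20087843]
upr 190 [array([642.2, 199.4]), array([ 5.3, 14.9]), np.float64(88.6)] [642.21330001 199.41569563  96.27822048]
[array([603.3, 172.5]), array([28.9, 97.1]), np.float64(88.3)] (array([611.86470183, 171.74871615, 201.09994713]), np.float32(-1.7873105)) [198.03406704 201.09994713 202.2798031 ]
```

View pics/w6.png

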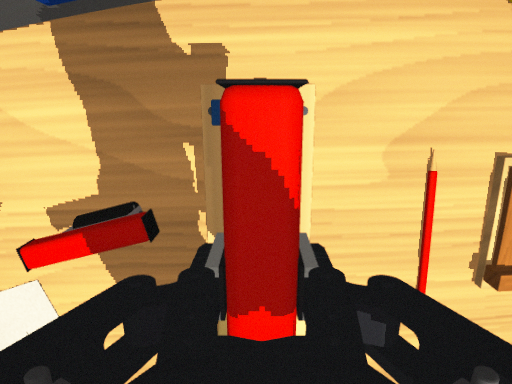

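The view shows the bar above the stand, with the left upright tip visible at (216,112). The stand centre comes out at about (580.5, 175). I'll descend partway and let the arm settle before correcting.

Call:
move_arm(
  steps=[
    [0,0,0,0,0,-0.02,0],
    [0,0,0,0,0,-0.025,0],
    [0,0,0,0,0,-0.01,0],
    [0,0,0,0,0,0,0],
    [0,0,0,0,0,0,0],
  ],
)

```text
clock: 28.7
eef_pos: [580.4, 174.5, 75.3]
tool_rot: [-3.142, -0.001, -0.03]
force: [-1.0, 0.1, -3.9]
width: 27.4
gripper_force: 60.3
```

Call:
move_arm(
  steps=[
    [0,0,0,0.0005,0.001,-0.01,0],
    [0,0,0,0,0,-0.006,0],
    [0,0,0,0,0,-0.002,0],
    [0,0,0,0,0,0,0],
    [0,0,0,0,0,0,0],
  ],
)

```text
clock: 29.2
eef_pos: [580.5, 176.0, 56.9]
tool_rot: [-3.142, -0.0, -0.029]
force: [0.9, -0.3, -3.6]
width: 27.4
gripper_force: 60.5
```

Call:
move_arm(
  steps=[
    [0,0,0,0,0,-0.004,0],
    [0,0,0,0,0,-0.004,0],
    [0,0,0,0,0,-0.004,0],
    [0,0,0,0,0,-0.002,0],
    [0,0,0,0,0,0,0],
  ],
)

```text
clock: 29.7
eef_pos: [580.0, 175.8, 42.3]
tool_rot: [3.141, 0.001, -0.029]
force: [-0.2, -0.6, -3.6]
width: 27.6
gripper_force: 60.5
```

Call:
move_arm(
  steps=[
    [0,0,0,0,0,-0.001,0],
    [0,0,0,0,0,-0.001,0],
    [0,0,0,0,0,-0.001,0],
    [0,0,0,0,0,0,0],
  ],
)

```text
clock: 30.1
eef_pos: [580.2, 175.9, 39.7]
tool_rot: [3.142, 0.0, -0.029]
force: [-0.1, -0.6, -3.6]
width: 27.4
gripper_force: 60.5
```

Call:
move_arm(
  steps=[
    [0,0,0,0,0,-0.0005,0],
    [0,0,0,0,0,-0.0005,0],
    [0,0,0,0,0,0,0],
  ],
)

```text
clock: 30.4
eef_pos: [580.4, 176.0, 39.0]
tool_rot: [-3.142, -0.0, -0.029]
force: [-0.2, 0.1, -3.0]
width: 27.6
gripper_force: 60.8
```

Call:
move_arm(
  steps=[
    [0,0,0,0,0,-0.0004,0],
    [0,0,0,0,0,0,0],
    [0,0,0,0,0,0,0],
  ],
)

```text
clock: 30.7
eef_pos: [580.4, 176.0, 39.0]
tool_rot: [-3.141, -0.0, -0.029]
force: [-1.9, -0.6, 4.2]
width: 27.5
gripper_force: 61.4
```

The stand now carries the roller: the measured force went from -3 to +4 N at the original height. I'll release slowly.

Call:
move_arm(
  steps=[
    [0,0,0,0,0,0.0003,0.03],
    [0,0,0,0,0,0,0.036],
    [0,0,0,0,0,0,0.045],
    [0,0,0,0,0,0,0.065],
    [0,0,0,0,0,0,0.085],
  ],
)

```text
clock: 31.2
eef_pos: [580.4, 176.0, 38.7]
tool_rot: [-3.142, -0.0, -0.029]
force: [0.2, 0.3, 1.0]
width: 72.6
gripper_force: 0.0
```

Call:
move_arm(
  steps=[
    [0,0,0,0,0,0,0.085],
    [0,0,0,0,0,0,0.085],
    [0,0,0,0,0,0,0.085],
    [0,0,0,0,0,0,0.085],
    [0,0,0,0,0,0,0.085],
  ],
)

```text
clock: 31.7
eef_pos: [580.3, 175.9, 38.7]
tool_rot: [3.142, -0.0, -0.029]
force: [0.6, 0.2, -0.7]
width: 85.0
gripper_force: 0.0
```

Call:
move_arm(
  steps=[
    [0,0,0,0,0,0.01,0.085],
    [0,0,0,0,0,0.02,0.085],
    [0,0,0,0,0,0.04,0.085],
    [0,0,0,0,0,0.045,0.085],
    [0,0,0,0,0,0.045,0.085],
  ],
)

```text
clock: 32.2
eef_pos: [580.0, 175.8, 201.0]
tool_rot: [3.142, -0.0, -0.029]
force: [0.7, -0.6, -1.0]
width: 85.1
gripper_force: 0.0
```

Call:
move_arm(
  steps=[
    [0,0,0,-0.02,0,0.03,0.085],
    [0,0,0,-0.04,0,0.02,0.085],
    [0,0,0,0,0,0,0.085],
    [0,0,0,0,0,0,0.085],
    [0,0,0,0,0,0,0.085],
  ],
)

```text
clock: 32.7
eef_pos: [520.9, 175.7, 248.6]
tool_rot: [3.141, -0.0, -0.03]
force: [0.2, -0.0, -0.5]
width: 85.1
gripper_force: 0.0
```

```bash
python3 m.py wrist pics/w7.png; python3 -c "
from h import *
s=telemetry.read_state();print(s['eef_pos'],s['width'],s['force'],s['clock'])
im,d=eyes.get_image('scene');cv2.imwrite('pics/s7.png',cv2.resize(im[120:290,180:390],None,fx=3,fy=3,interpolation=cv2.INTER_CUBIC))"
```

```text
grip 3555 (array([595.8132993 , 175.11891775, 111.91525009]), np.float32(-1.7398964)) [array([579.7, 175.1]), array([ 27.7, 146.9]), np.float64(87.9)] [110.19139893 111.91525009 113.05248628]
uprights 882 [array([579.8, 175. ]), array([ 56.5, 138.4]), np.float64(88.5)] 95.42323739431981 x< [518.44918017 174.86816129  91.22390718] x> [639.92288797 172.81190333  91.0219658 ]
slats 3046 [array([ 533.1, -116. ]), array([66.3, 90.9]), np.float64(89.1)] (array([ 531.56456366, -111.83175764,   31.14546874]), np.float32(10.071341)) 20.0538122670535 34.128298643450194
fence [array([ 473.4, -101.9]), array([92.3, 18.1]), np.float64(89.2)] (array([474.39369643, -98.66891469,  36.37204067]), np.float32(88.81388))
[520.87183768 175.58088617 248.19047295] 85.16412154536258 [ 0.37217941 -0.06996225  0.03395091] 32.75
```

View pics/s7.png

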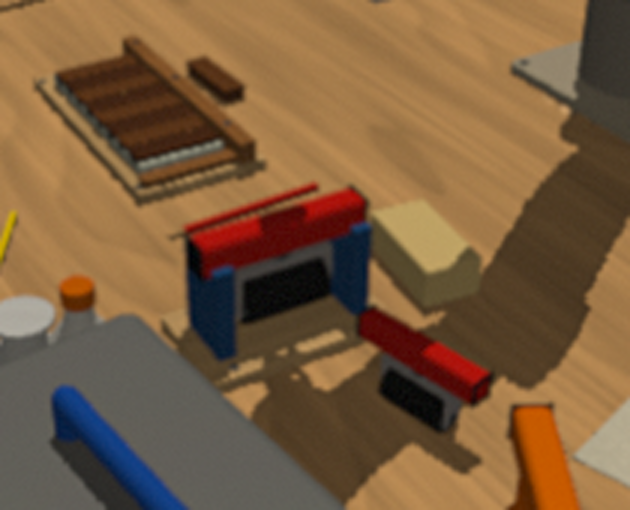

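The roller hangs in its stand, with the grip centred at (579.7, 175.1) against the stand centre at (579.8, 175.0), bar top at 111.9, and the gripper clear. Everything else is where it was, so I'm handing in.

```bash
python3 -c "
from cell import ctrl
print(ctrl.finish_job())"
```

```text
the job is handed in; nothing more can be done
None
```

I rolled the panel end to end with about 12–17 N at each reading, set the roller back in its stand and handed the job in at about 33 s; camera and force readings indicate all eight slats are home, but no verdict came back.

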